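# Strip the worn sleeves off the sanding drums in a shoe-repair shop

### The job

Slacken the rack's clamp knob (it has a left-hand thread, so turn it clockwise until it is practically at its stop), swing the keeper bar out to about a right angle, well clear of the drums, then pull every worn sleeve off its drum and put it in the scrap bin, leaving all the drums seated in the rack: lift only the sleeve, never drag a drum up with it. When all the sleeves are in the bin, swing the bar fully back over the drums and do the knob up tight again, and leave the threads, the tin and the hammer undisturbed.

Things in the scene. Friction and masses are not known exactly. Their poses are not given: they have to be found in the camera images.
- rack: The drum rack, fixed to the bench: a wooden foot 100 x 450 x 20 mm with a row of four drums along its own y axis, at y = +105, +35, -35 and -105 mm. Origin at the centre of its underside, z up. A grey post at y = +190 mm carries the hinge of the keeper bar; another at y = -180 mm carries the clamp knob.
- knob (a joint): Black wing-shaped clamp knob, LEFT-HAND thread, upright axis at the rack's y = -180 mm. Radians: 0 = tight (at its stop), positive = turned clockwise seen from above = loosened, stops at 3.2. Starts between 0 and 0.3. Rises 3 mm per radian; its flange clears the keeper bar's lips beyond about 1.9 rad, until then the bar is locked. Stays where left (friction 0.08 N m).
- knob_grip (a point): Point on the knob's axis in the middle of its wing (about 163 mm above the bench when tight; it rises with the knob). The wing is an upright slab 66 mm long, 16 mm thick and 36 mm high (18 mm above and below this point); its length lies along this point's x axis, its thickness along y. Below the wing a neck and, 29 mm below this point, the top of a flange 40 mm in diameter.
- bar (a joint): Flat steel keeper bar 395 x 30 x 8 mm, level over the row of drums (underside 120 mm above the bench), hinged about an upright axis at the rack's y = +190 mm. Radians: 0 = closed, slotted end round the knob's screw; positive = free end swung away from the robot, to the rack's +x, up to 1.7. Stays where left (friction 0.12 N m). Two lips at its free end, 6.5 mm high, catch on the knob's flange.
- bar_handle (a point): Middle of the bar's handle, an upright steel pin 16 mm in diameter that stands 42 mm above the bar's upper face, 100 mm from the hinge. This point lies 24 mm above the bar's upper face and 18 mm below the pin's top (152 mm above the bench).
- bar_hinge (a point): Point on the bar's upright hinge axis, at the height of the bar's upper face (128 mm above the bench).
- bin: Open plywood scrap bin, fixed, 250 (x) x 200 (y) x 50 mm high, walls and floor 6 mm thick. Origin at the centre of its underside.
- drum1: Drum 1, black rubber with aluminium flange and hub, loose, 0.25 kg, 104 mm high: flange 54 mm in diameter and 12 mm thick, body 45 mm in diameter up to 88 mm, hub 24 mm in diameter up to 104 mm. It stands in a round recess 8 mm deep (its floor 12 mm above the bench), at the rack's y = +105 mm. Origin at the centre of its underside, z up.
- sleeve1: Worn brown abrasive sleeve, a stiff tube open at both ends, 58 mm outside and 50 mm inside diameter, 80 mm long, about 0.12 kg. It starts nested over drum 1 as a loose sliding fit that binds if pulled crookedly, resting on the drum's flange, with the hub standing 12 mm above it. Origin at the centre of its lower end, z along its axis. May be absent (the drum is then bare).
- sleeve1_mid (a point): Centre of sleeve 1, 40 mm from either end, on its axis.
- drum2: Drum 2, black rubber with aluminium flange and hub, loose, 0.25 kg, 104 mm high: flange 54 mm in diameter and 12 mm thick, body 45 mm in diameter up to 88 mm, hub 24 mm in diameter up to 104 mm. It stands in a round recess 8 mm deep (its floor 12 mm above the bench), at the rack's y = +35 mm. Origin at the centre of its underside, z up.
- sleeve2: Worn brown abrasive sleeve, a stiff tube open at both ends, 58 mm outside and 50 mm inside diameter, 80 mm long, about 0.12 kg. It starts nested over drum 2 as a loose sliding fit that binds if pulled crookedly, resting on the drum's flange, with the hub standing 12 mm above it. Origin at the centre of its lower end, z along its axis. May be absent (the drum is then bare).
- sleeve2_mid (a point): Centre of sleeve 2, 40 mm from either end, on its axis.
- drum3: Drum 3, black rubber with aluminium flange and hub, loose, 0.25 kg, 104 mm high: flange 54 mm in diameter and 12 mm thick, body 45 mm in diameter up to 88 mm, hub 24 mm in diameter up to 104 mm. It stands in a round recess 8 mm deep (its floor 12 mm above the bench), at the rack's y = -35 mm. Origin at the centre of its underside, z up.
- sleeve3: Worn brown abrasive sleeve, a stiff tube open at both ends, 58 mm outside and 50 mm inside diameter, 80 mm long, about 0.12 kg. It starts nested over drum 3 as a loose sliding fit that binds if pulled crookedly, resting on the drum's flange, with the hub standing 12 mm above it. Origin at the centre of its lower end, z along its axis. May be absent (the drum is then bare).
- sleeve3_mid (a point): Centre of sleeve 3, 40 mm from either end, on its axis.
- drum4: Drum 4, black rubber with aluminium flange and hub, loose, 0.25 kg, 104 mm high: flange 54 mm in diameter and 12 mm thick, body 45 mm in diameter up to 88 mm, hub 24 mm in diameter up to 104 mm. It stands in a round recess 8 mm deep (its floor 12 mm above the bench), at the rack's y = -105 mm. Origin at the centre of its underside, z up.
- sleeve4: Worn brown abrasive sleeve, a stiff tube open at both ends, 58 mm outside and 50 mm inside diameter, 80 mm long, about 0.12 kg. It starts nested over drum 4 as a loose sliding fit that binds if pulled crookedly, resting on the drum's flange, with the hub standing 12 mm above it. Origin at the centre of its lower end, z along its axis. May be absent (the drum is then bare).
- sleeve4_mid (a point): Centre of sleeve 4, 40 mm from either end, on its axis.
- thread_cone: Upright cone of sewing thread, 72 mm in diameter and 128 mm high; leave alone. Origin at the centre of its underside.
- thread_spool: Upright black spool of thread, 60 mm in diameter and 107 mm high; leave alone. Origin at the centre of its underside.
- polish_tin: Grey polish tin, 72 mm in diameter and 50 mm high; leave alone. Origin at the centre of its underside.
- hammer: Cobbler's hammer lying flat, about 240 mm long; leave alone.
Mind the look-alikes: they are no part of the job. What is shaped like the sleeve4 but green is not meant.

How it is judged:
By the outcome, as a careful person would: the job done as asked, in the order asked, and still so for the second after the job is handed in, with the robot touching nothing.
Of sleeve1, sleeve2, sleeve3, sleeve4 only 2 to 4 are there at a start; the rules pass over those that are not, and their reading is None.
At some moment in a run one of sleeve1, sleeve2, sleeve3, sleeve4 may be knocked a few centimetres aside while the robot is not near it.
Once in a run the grip may slacken for a moment while it holds something.
It also fails if it takes over 210 s, if anything falls off the work surface, if the arm or the gripper's body presses on something with over 40 N, if the wrist force passes 120 N, or if a joint passes its speed limit or range.

### The arm

A 6-joint arm with a two-finger parallel gripper is mounted at the origin on the work surface. World frame = base frame: x ahead of the robot, y to its left, z up, the work surface at z = 0. Lengths are in m, angles in degrees, forces in N, time in s.
With the tool pointing down it reaches from about 0.375 to 0.9 m from the base axis. Payload 3.1 kg.
Tool frame: the origin (TCP) lies at the very end of the fingers, on their centre line; the grasp point (between the pads) lies 19 mm behind it; z points along the fingers, y is the line along which they close (so a half turn about z gives the same grasp; the last joint's range is limited). The gripper opens to 87 mm and grips with 3 to 60 N. Pads are 19 mm wide; open, the fingers measure 117 mm over their backs; the gripper's body (75 mm by 190 mm) begins 51 mm behind the grasp point.
Start: joints at [-76.977, 30.224, 82.088, -0, 67.689, -10.227], TCP at [0.247, -0.574, 0.223] pointing down, gripper open.
Joint ranges: [-176.69, 176.69], [-43.24, 126.21], [12.49, 139.97], [-82, 262], [0, 151.66], [-163.58, 163.58]. Speed limits (degrees/s): [159.86, 159.86, 180, 180, 180, 180].

### API

Orientations are given as a 3x3 rotation matrix whose columns are the frame's x, y, z axes.
In Python, from rig import * gives the robot as it stands.
- The arm moves only by the tool jog_arm, never from a script. Its arguments are lists of equal length, an entry for each row: "delta_pos": the shift along the world's x, y, z in cm, a list of three; "turn": the turn about the world's z in degrees; "grip": the closure, from 0 (fully open) to 1 (shut). In form: {"delta_pos": [[x, y, z], ...], "turn": [turn, ...], "grip": [grip, ...]}. A call has 1 to 12 rows; each row is the pose to reach, as a shift and turn from the pose commanded when the call began; what a row does not reach only later rows make up. A row lasts 1/8 s, in which the tool goes at most 62.5 mm and 10.7 degrees, less where a joint would pass 70% of its speed; a pose out of reach is approached as far as the arm can. A call with a gripper value outside its range is refused whole. The fingers move at their own pace and stop on an object; the grip force is fixed at half the most. Time passes only in rows, so rows that repeat a pose let the fingers close. It gives the time, the measured TCP pose, the force, the opening and the grip force at its end, in the units of the state.
- read_state(): the state, without advancing time (a new reading comes with each control period).
- capture(name): name is "scene" or "top" or "wrist"; returns a dict with "color" (384x512x3 uint8, blue, green, red), "fovy" (degrees; the focal length in pixels is half the picture's height over the tangent of half this angle, whatever the lens; pixels are square), "cx", "cy" (the principal point, pixels), "camera_from_world" (4x4, takes a point from world to camera coordinates). Camera axes: x right, y up, looking along -z (the intrinsics and any distortion apply to the point x, -y, -z); pixel columns grow to the right and rows downward; lengths in m; the calibration is good to about 2 mm. The wrist camera is an equidistant fisheye: a pixel r from the principal point sees the ray r / f radians off the axis. A picture is of the moment at which its call begins. There is no depth.
- hand_in(): hands the job in; it is judged then, once.
The state is a dict: "time_s": time; "joint_positions": joint angles; "qvel": joint speeds; "tau": joint torques, N m; "position": TCP position; "tcp_rot": TCP orientation; "force": force on the tool from outside, world axes, zero at the start; "moment": the same for the moment, N m; "opening": opening from 0.0 (shut) to 1.0 (fully open); "grasp_force": force on a finger pad.
Only numpy, scipy, OpenCV 4.12 (cv2) and the standard library are available. Lean on these libraries where they do the work, as an engineer would, in place of code of your own. Each camera call takes 0.05 s, during which the arm holds its last target. There are 200 camera calls.

## Working session

There is one attempt and no reset: what is moved stays moved. The work goes in short steps, Python scripts to look and compute and a tool call to move; the robot and the scene stay as the last step left them, time stands still between calls to the robot, and variables do not carry over. Pictures are saved under pics/ and viewed, at most 14 in all, crops included, and the job is handed in when it is done.

Besides the shell and the picture viewer there is one more tool, called after "Call:" as a command line: name --pt "numbers of a row" for each row, then --argument value for the rest. jog_arm: Moves the arm, as the interface text tells. Its arguments: {"type":"object","properties":{"delta_pos":{"type":"array"},"turn":{"type":"array"},"grip":{"type":"array"}},"required":["delta_pos","turn","grip"]}

```bash
mkdir -p pics; ls
python3 - <<'E'
from rig import *
import cv2, numpy as np
for n in ("scene","top"):
    c=capture(n); cv2.imwrite(f"pics/{n}0.png",c["color"]); print(n,c["fovy"],c["cx"],c["cy"]); print(np.round(c["camera_from_world"],4).tolist())
s=read_state(); print(s)
E
```

```text
pics
scene 42.27928854914637 257.5754951634744 192.11130281991845
[[0.2936, 0.9559, 0.0106, -0.2248], [-0.7175, 0.213, 0.6632, 0.3165], [0.6317, -0.2023, 0.7483, -1.7898], [0.0, 0.0, 0.0, 1.0]]
top 44.59539409013914 254.80681059202834 200.42380124817618
[[-0.0282, -0.9995, 0.0167, 0.0458], [0.9867, -0.0252, 0.1606, -0.549], [-0.1601, 0.021, 0.9869, -1.383], [0.0, 0.0, 0.0, 1.0]]
{'time_s': 0.1, 'joint_positions': array([-7.69749884e+01,  3.02743874e+01,  8.21480069e+01, -3.34440860e-04,
        6.76884485e+01, -1.02265940e+01]), 'qvel': array([-0.04587599, -0.12385692, -0.16868052, -0.05765648, -0.00463946,
       -0.00974341]), 'tau': array([-5.34354622e-04, -4.40985096e+01, -1.77151269e+01,  6.33686897e-02,
        5.33667288e-02, -4.82269627e-05]), 'position': array([ 0.2466159 , -0.57358522,  0.22166722]), 'tcp_rot': array([[ 9.18779346e-01,  3.94771223e-01, -4.41267679e-04],
       [ 3.94771325e-01, -9.18777477e-01,  1.88358051e-03],
       [ 3.38156577e-04, -1.90479470e-03, -9.99998129e-01]]), 'force': array([0.4780314 , 0.82772632, 0.76677735]), 'moment': array([-0.00721464,  0.07050659,  0.01635946]), 'grasp_force': 0.0, 'opening': 0.9973011037275342}
```

View pics/scene0.png

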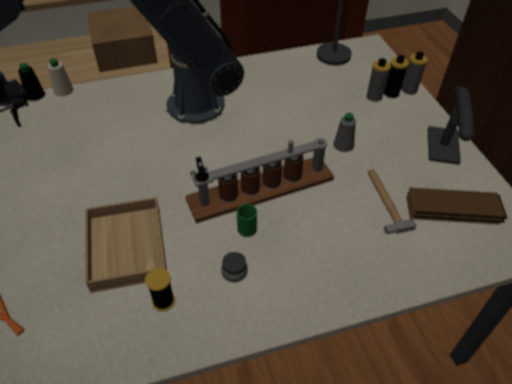

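View pics/top0.png

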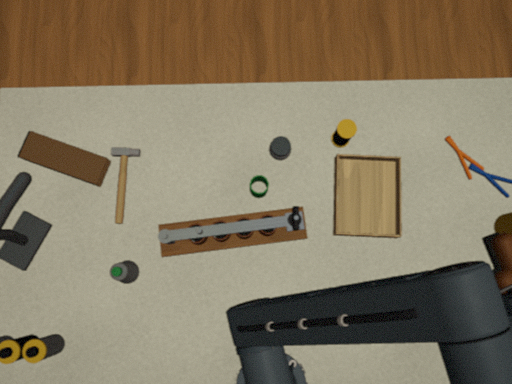

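The scene view shows the rack at about (262,187) with what look like four brown sleeves. The knob is at (201,170), the bar hinge at (319,150), the bin at (125,240) and the green look-alike tube at (247,220). The tin is at (234,266), the cone at (345,132), the spool at (160,288) and the hammer at (390,205). In the top view the knob is at (295,217), the hinge at (166,236), the bin at (367,196) and the green ring at (259,186).

```bash
cat > h.py <<'E'
from rig import *
import cv2, numpy as np
def K(c):
    f=c["color"].shape[0]/2/np.tan(np.radians(c["fovy"]/2)); return f,c["cx"],c["cy"]
def ray(c,u,v,fish=False):
    f,cx,cy=K(c); x,y=(u-cx)/f,(v-cy)/f
    if fish:
        r=np.hypot(x,y)+1e-12; d=np.array([x/r*np.sin(r),-y/r*np.sin(r),-np.cos(r)])
    else: d=np.array([x,-y,-1.0])
    M=c["camera_from_world"]; R,t=M[:3,:3],M[:3,3]
    return -R.T@t, R.T@d
def on_z(c,u,v,z,fish=False):
    o,d=ray(c,u,v,fish); return o+d*(z-o[2])/d[2]
def proj(c,p,fish=False):
    f,cx,cy=K(c); q=c["camera_from_world"]@np.append(p,1.0); x,y,z=q[0],-q[1],-q[2]
    if fish:
        r=np.hypot(x,y); k=np.arctan2(r,z)/(r+1e-12); return np.array([cx+f*k*x,cy+f*k*y])
    return np.array([cx+f*x/z,cy+f*y/z])
E
python3 - <<'E'
from h import *
s=capture("scene"); t=capture("top")
a=cv2.resize(s["color"][130:240,180:345],None,fx=4,fy=4,interpolation=cv2.INTER_CUBIC)
b=cv2.resize(t["color"][170:265,150:315],None,fx=4,fy=4,interpolation=cv2.INTER_CUBIC)[:,:660]
im=np.vstack([a,b]); im=cv2.resize(im,None,fx=.73,fy=.73)[:600]
cv2.imwrite("pics/crop1.png",np.clip(im*1.6,0,255).astype(np.uint8)); print(im.shape)
# foot in the top view
hsv=cv2.cvtColor(t["color"],cv2.COLOR_BGR2HSV)
m=((hsv[...,0]<15)&(hsv[...,1]>100)&(hsv[...,2]>40)).astype(np.uint8); m[:190]=0;m[265:]=0;m[:,:150]=0;m[:,315:]=0
m=cv2.morphologyEx(m,cv2.MORPH_CLOSE,np.ones((15,15)))
cs=max(cv2.findContours(m,0,2)[0],key=cv2.contourArea)
P=np.array([on_z(t,*p[0],.02)[:2] for p in cs]).astype(np.float32)
print("foot",cv2.minAreaRect(P))
print("knob",on_z(t,295,217,.163),"hinge",on_z(t,166,236,.128))
# green, bin
g=((hsv[...,0]>45)&(hsv[...,0]<85)&(hsv[...,1]>90)).astype(np.uint8)
for c in cv2.findContours(g,0,2)[0]:
    (u,v),r=cv2.minEnclosingCircle(c)
    if r>4: print("green",u,v,r,on_z(t,u,v,.08))
for u,v in ((335,155),(401,157),(400,238),(334,236)): print("bin",on_z(t,u,v,.05))
E
```

```text
(599, 482, 3)
foot ((0.46030405163764954, 0.10132095217704773), (0.09687896817922592, 0.44376206398010254), 5.857458114624023)
knob [ 0.48127541 -0.076764    0.163     ] hinge [0.44116376 0.28626489 0.128     ]
green 116.19999694824219 271.0 5.200102806091309 [0.34825374 0.43738304 0.08      ]
green 258.5 190.0 7.566473007202148 [0.57542387 0.01990065 0.08      ]
green 258.5 184.0 9.013978004455566 [0.59364214 0.01936284 0.08      ]
bin [ 0.68504366 -0.22082579  0.05      ]
bin [ 0.67378502 -0.42551478  0.05      ]
bin [ 0.42334485 -0.40274836  0.05      ]
bin [ 0.4347092  -0.20381467  0.05      ]
```

View pics/crop1.png

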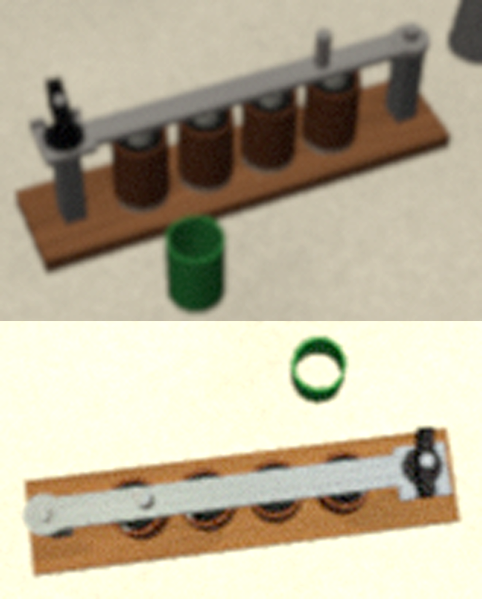

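All four drums carry brown sleeves (scene crop, at about x = 140, 205, 268 and 330). The green tube at crop (195,262) is free-standing beside the rack and is the look-alike, so I leave it. The wing lies roughly along world x. I'm moving over the knob for a wrist view.

Call:
jog_arm --pt "4 8 8" --pt "23 50 8" --pt "23 50 8" --pt "23 50 8" --pt "23 50 8" --pt "23 50 8" --pt "23 50 8" --pt "23 50 8" --pt "23 50 8" --pt "23 50 8" --pt "23 50 8" --pt "23 50 8" --turn '[10,125,125,125,125,125,125,125,125,125,125,125]' --grip '[0,0,0,0,0,0,0,0,0,0,0,0]'

```text
time_s: 1.7
position: [0.4767, -0.0736, 0.3024]
tcp_rot: [[-0.853, 0.521, -0.0], [0.521, 0.853, 0.0], [0.0, -0.0, -1.0]]
force: [0.3, -0.1, 0.3]
opening: 1.002
grasp_force: 0.0
```

Call:
jog_arm --pt "0 0 0" --pt "0 0 0" --pt "0 0 0" --pt "0 0 0" --pt "0 0 0" --turn '[32,32,32,32,32]' --grip '[0,0,0,0,0]'

```text
time_s: 2.33
position: [0.4767, -0.0741, 0.3025]
tcp_rot: [[-1.0, -0.002, -0.0], [-0.002, 1.0, 0.0], [0.0, 0.0, -1.0]]
force: [0.3, 0.6, -0.4]
opening: 0.999
grasp_force: 0.0
```

Run:
```python
from h import *
w=capture("wrist"); s=read_state(); print(s["position"],np.degrees(np.arctan2(*s["tcp_rot"][[1,0],0])),s["joint_positions"].round(1))
print(w["fovy"],w["cx"],w["cy"]); M=w["camera_from_world"]; print("cam",-M[:3,:3].T@M[:3,3])
print(proj(w,[.479,-.078,.163],True),proj(w,[.44,.29,.128],True))
cv2.imwrite("pics/w1.png",np.clip(w["color"]*1.5,0,255).astype(np.uint8))
```

```text
[ 0.47665417 -0.07418351  0.30248733] -179.86725578851923 [ -22.1   13.6   95.8   -0.    70.6 -112.3]
65.70646984690485 256.0417776363914 190.9252266410587
cam [ 0.40960714 -0.07348479  0.46515193]
[251.70340656 184.28181929] [501.0032223  155.59325641]
```

View pics/w1.png

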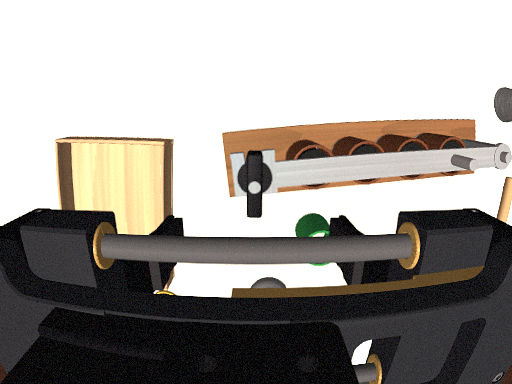

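The wrist view shows the wing at about (255,185), roughly along world x, and the bar running to the hinge at (503,156). The bin is at (115,185) and the green tube at (315,225). Next I measure the wing's angle and the rack's pose.

Run:
```python
from h import *
w=capture("wrist"); img=w["color"]; g=img.max(2)
m=(g<45).astype(np.uint8); m[:140]=0; m[222:]=0; m[:,:225]=0; m[:,290:]=0
for v in range(146,222,5):
    xs=np.where(m[v])[0]; print(v,(xs.min(),xs.max(),len(xs)) if len(xs) else None)
# per-row wing centre outside flange
R=[v for v in list(range(154,164))+list(range(200,214)) if m[v].any()]
P=np.array([on_z(w,np.where(m[v])[0].mean(),v,.178,True)[:2] for v in R])
k=np.polyfit(P[:,0],P[:,1],1); print("wing slope deg",np.degrees(np.arctan(k[0])),P[[0,-1]])
dot=((g>60)&(g<255)).astype(np.uint8); dot[:178]=0;dot[196:]=0;dot[:,:246]=0;dot[:,262:]=0
ys,xs=np.where(dot); print("dot",xs.mean(),ys.mean(),len(xs))
for z in (.163,.181,.19): print(z,on_z(w,255,187,z,True))
hp=on_z(w,503,156,.13,True); print("hinge",hp)
# foot outline wrist
h=cv2.cvtColor(img,cv2.COLOR_BGR2HSV); b=((h[...,0]<16)&(h[...,1]>110)&(h[...,2]>60)).astype(np.uint8); b[:115]=0; b[200:]=0; b[:,:218]=0;b[:,485:]=0
b=cv2.morphologyEx(b,cv2.MORPH_CLOSE,np.ones((9,9)))
c=max(cv2.findContours(b,0,1)[0],key=cv2.contourArea)
Q=np.array([on_z(w,*p[0],.02,True)[:2] for p in c if p[0][1]<150 or p[0][0]<245])
# far edge (small x): fit line over image top
E=np.array([on_z(w,u,np.where(b[:,u])[0].min(),.02,True)[:2] for u in range(232,470,6)])
k=np.polyfit(E[:,1],E[:,0],1); print("robot-side edge slope deg",np.degrees(np.arctan(k[0])), "x at y=.1013",np.polyval(k,.1013), np.abs(np.polyval(k,E[:,1])-E[:,0]).max())
```

```text
146 None
151 (np.int64(249), np.int64(260), 12)
156 (np.int64(247), np.int64(261), 15)
161 (np.int64(246), np.int64(261), 16)
166 (np.int64(242), np.int64(267), 26)
171 (np.int64(239), np.int64(269), 31)
176 (np.int64(238), np.int64(270), 33)
181 (np.int64(238), np.int64(270), 28)
186 (np.int64(241), np.int64(268), 15)
191 (np.int64(245), np.int64(263), 8)
196 (np.int64(247), np.int64(261), 15)
201 (np.int64(247), np.int64(261), 15)
206 (np.int64(247), np.int64(261), 15)
211 (np.int64(247), np.int64(261), 15)
216 (np.int64(248), np.int64(260), 13)
221 None
wing slope deg -0.03143805274936472 [[ 0.44539596 -0.07508022]
 [ 0.50554564 -0.0754871 ]]
dot 253.7304964539007 187.31205673758865 141
0.163 [ 0.48194337 -0.0745747   0.163     ]
0.181 [ 0.47763538 -0.07451253  0.181     ]
0.19 [ 0.47548138 -0.07448145  0.19      ]
hinge [0.43997249 0.29275883 0.13      ]
robot-side edge slope deg -5.693870955199467 x at y=.1013 0.41063490960946764 0.0011271726946081584
```

Call:
jog_arm --pt "0.1 -0.1 -5" --pt "0.1 -0.1 -10" --pt "0.1 -0.1 -13" --pt "0.1 -0.1 -15.7" --pt "0.1 -0.1 -15.7" --pt "0.1 -0.1 -15.7" --pt "0.1 -0.1 -15.7" --pt "0.1 -0.1 -15.7" --pt "0.1 -0.1 -15.7" --pt "0.1 -0.1 -15.7" --pt "0.1 -0.1 -15.7" --pt "0.1 -0.1 -15.7" --turn '[0,0,0,0,0,0,0,0,0,0,0,0]' --grip '[0,0,0,0,0,1,1,1,1,1,1,1]'

```text
time_s: 3.92
position: [0.4777, -0.0752, 0.1455]
tcp_rot: [[-1.0, -0.004, -0.0], [-0.004, 1.0, -0.0], [0.0, -0.0, -1.0]]
force: [-0.2, 0.5, 1.3]
opening: 0.288
grasp_force: 0.0
```

Call:
jog_arm --pt "0 0 0" --pt "0 0 0" --pt "0 0 0" --pt "0 0 0" --turn '[0,0,0,0]' --grip '[1,1,1,1]'

```text
time_s: 4.42
position: [0.4778, -0.0759, 0.1456]
tcp_rot: [[-1.0, -0.005, 0.0], [-0.005, 1.0, -0.001], [-0.0, -0.001, -1.0]]
force: [-0.8, -4.4, 1.1]
opening: 0.181
grasp_force: 30.9
```

Call:
jog_arm --pt "0 0 0.05" --pt "0 0 0.1" --pt "0 0 0.16" --pt "0 0 0.21" --pt "0 0 0.26" --pt "0 0 0.31" --pt "0 0 0.37" --pt "0 0 0.42" --pt "0 0 0.47" --pt "0 0 0.52" --pt "0 0 0.52" --pt "0 0 0.52" --turn '[-10,-20,-30,-40,-50,-60,-70,-80,-90,-100,-100,-100]' --grip '[1,1,1,1,1,1,1,1,1,1,1,1]'

```text
time_s: 5.92
position: [0.4781, -0.0752, 0.1509]
tcp_rot: [[0.167, 0.986, 0.001], [0.986, -0.167, -0.0], [0.0, 0.001, -1.0]]
force: [0.9, -3.3, 0.9]
opening: 0.181
grasp_force: 30.0
```

Call:
jog_arm --pt "0 0 0.05" --pt "0 0 0.1" --pt "0 0 0.16" --pt "0 0 0.21" --pt "0 0 0.26" --pt "0 0 0.31" --pt "0 0 0.37" --pt "0 0 0.37" --pt "0 0 0.37" --turn '[-10,-20,-30,-40,-50,-60,-70,-70,-70]' --grip '[1,1,1,1,1,1,1,1,1]'

```text
time_s: 7.05
position: [0.4787, -0.0758, 0.1547]
tcp_rot: [[0.984, 0.181, 0.002], [0.181, -0.984, -0.001], [0.002, 0.002, -1.0]]
force: [1.9, -5.1, 0.1]
opening: 0.183
grasp_force: 30.0
```

```bash
python3 -c "
from h import *
s=read_state();print(s['moment'],s['force'],s['opening'],s['joint_positions'].round(1),s['tcp_rot'].round(3)[:,0])"
```

```text
[-0.8439655  -0.31777917 -0.0596822 ] [ 1.86059869 -5.06148554  0.09862518] 0.18276674432829534 [-22.2  25.5 106.   -0.   48.4  57.4] [0.984 0.181 0.002]
```

Call:
jog_arm --pt "0 0 0.01" --pt "0 0 0.03" --pt "0 0 0.03" --turn '[-3,-6,-6]' --grip '[1,1,1]'

```text
time_s: 7.42
position: [0.4787, -0.0759, 0.1549]
tcp_rot: [[0.997, 0.077, 0.002], [0.077, -0.997, -0.001], [0.002, 0.002, -1.0]]
force: [2.9, -5.2, -0.8]
opening: 0.183
grasp_force: 30.0
```

```bash
python3 -c "
from h import *
s=read_state();print(s['moment'],s['force'],s['opening'],s['joint_positions'].round(1),s['tcp_rot'].round(3)[:,0])"
```

```text
[-0.93555489 -0.32256955  0.00900418] [ 2.87043522 -5.17193211 -0.78786221] 0.1832491224568196 [-22.2  25.5 105.9  -0.   48.4  63.4] [0.997 0.077 0.002]
```

Call:
jog_arm --pt "0 0 0.02" --pt "0 0 0.02" --pt "0 0 0.02" --turn '[-4,-4,-4]' --grip '[1,1,1]'

```text
time_s: 7.8
position: [0.4787, -0.0759, 0.1551]
tcp_rot: [[1.0, 0.009, 0.002], [0.009, -1.0, -0.002], [0.002, 0.002, -1.0]]
force: [1.8, -4.3, -0.4]
opening: 0.18
grasp_force: 30.0
```

```bash
python3 -c "
from h import *
s=read_state();print(s['moment'],s['force'],s['opening'],s['joint_positions'].round(1),s['tcp_rot'].round(3)[:,0])"
```

```text
[-0.87799129 -0.39955502  0.24379891] [ 1.80661954 -4.33206043 -0.42296991] 0.17963700755396636 [-2.220e+01  2.540e+01  1.059e+02 -1.000e-01  4.850e+01  6.730e+01] [1.    0.009 0.002]
```

Call:
jog_arm --pt "0 0 0" --pt "0 0 0" --pt "0 0 0" --pt "0 0 0" --pt "0 0 5" --pt "0 0 9" --turn '[0,0,0,0,0,0]' --grip '[0,0,0,0,0,0]'

```text
time_s: 8.55
position: [0.4775, -0.075, 0.2459]
tcp_rot: [[1.0, 0.004, -0.001], [0.004, -1.0, 0.001], [-0.001, -0.001, -1.0]]
force: [0.9, -0.4, -0.3]
opening: 0.783
grasp_force: 0.0
```

Call:
jog_arm --pt "-0.6 5.4 0" --pt "-1.2 11 0" --pt "-1.8 16 0" --pt "-2.4 22 0" --pt "-2.8 26.9 0" --pt "-2.8 26.9 0" --pt "-2.8 26.9 0" --pt "-2.8 26.9 0" --pt "-2.8 26.9 0" --pt "-2.8 26.9 0" --pt "-2.8 26.9 0" --turn '[10,20,30,40,50,60,70,80,90,95.5,95.5]' --grip '[0,0,0,0,0,0,0,0,0,0,0]'

```text
time_s: 9.93
position: [0.4493, 0.1938, 0.2448]
tcp_rot: [[-0.099, 0.995, -0.001], [0.995, 0.099, 0.0], [0.0, -0.001, -1.0]]
force: [-0.7, 0.3, 0.6]
opening: 1.001
grasp_force: 0.0
```

Run:
```python
from h import *
s=read_state(); print(s["position"],np.degrees(np.arctan2(*s["tcp_rot"][[1,0],0])),s["joint_positions"].round(1))
w=capture("wrist")
for n,p in dict(knob=[.478,-.075,.19],handle=[.4506,.193,.170],hinge=[.4405,.2925,.13]).items(): print(n,proj(w,p,True))
t=capture("top")
k=lambda c,s:cv2.resize(c,None,fx=s,fy=s,interpolation=cv2.INTER_CUBIC)
im=np.clip(np.hstack([w["color"],cv2.resize(t["color"][150:270,150:320],(288,203)).__class__ and cv2.copyMakeBorder(cv2.resize(t["color"][150:270,150:320],(288,203)),0,181,0,0,0)])*1.5,0,255).astype(np.uint8)
cv2.imwrite("pics/w2.png",im)
```

```text
[0.44931284 0.19380764 0.2447957 ] 95.69222291953673 [10.2 18.1 99.5  0.  62.4  4.5]
knob [257.62008523 414.05073166]
handle [257.77495306 200.51294679]
hinge [257.50889694  83.38583763]
```

View pics/w2.png

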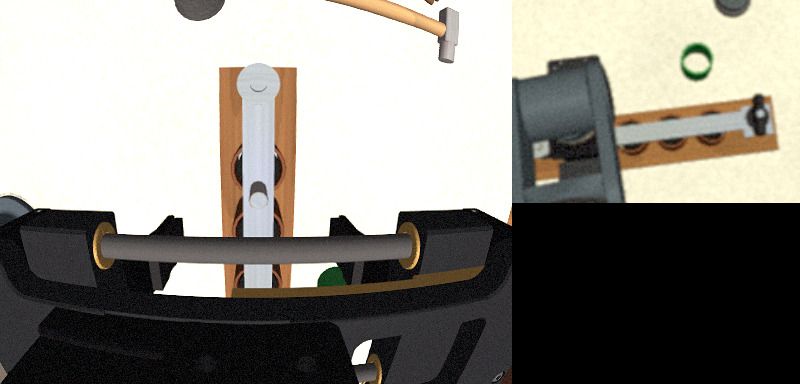

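The pin top is at (258,201) and the hinge at (258,84), both within a pixel of prediction. I'm gripping the pin.

Call:
jog_arm --pt "0.1 -0.1 -5" --pt "0.1 -0.1 -9" --pt "0.1 -0.1 -10.7" --pt "0.1 -0.1 -10.7" --pt "0.1 -0.1 -10.7" --pt "0.1 -0.1 -10.7" --pt "0.1 -0.1 -10.7" --pt "0.1 -0.1 -10.7" --pt "0.1 -0.1 -10.7" --pt "0.1 -0.1 -10.7" --pt "0.1 -0.1 -10.7" --pt "0.1 -0.1 -10.7" --turn '[0,0,0,0,0,0,0,0,0,0,0,0]' --grip '[0,0,0,1,1,1,1,1,1,1,1,1]'

```text
time_s: 11.52
position: [0.4512, 0.1928, 0.138]
tcp_rot: [[-0.1, 0.995, 0.001], [0.995, 0.1, 0.0], [0.0, 0.001, -1.0]]
force: [1.7, 0.7, -0.6]
opening: 0.176
grasp_force: 30.0
```

Run:
```python
from h import *
s=read_state(); print(s["position"],s["opening"],s["grasp_force"],s["force"])
a0=np.radians(5.8); h=np.array([.4405,.2925])
P=lambda b:h+.1*np.array([np.sin(a0+b),-np.cos(a0+b)])
for d in range(0,91,5): print(d,(100*(P(np.radians(d))-P(0))).round(2).tolist(),end="; ")
```

```text
[0.45121439 0.19283892 0.13795401] 0.17610401661543823 30.00051537528634 [ 1.71810318  0.66099267 -0.55986948]
0 [0.0, 0.0]; 5 [0.86, 0.13]; 10 [1.71, 0.33]; 15 [2.54, 0.6]; 20 [3.34, 0.95]; 25 [4.11, 1.36]; 30 [4.84, 1.84]; 35 [5.52, 2.38]; 40 [6.16, 2.98]; 45 [6.74, 3.63]; 50 [7.26, 4.33]; 55 [7.72, 5.07]; 60 [8.11, 5.85]; 65 [8.43, 6.66]; 70 [8.68, 7.5]; 75 [8.86, 8.35]; 80 [8.96, 9.22]; 85 [8.99, 10.09]; 90 [8.94, 10.96];
```

Call:
jog_arm --pt "0.86 0.13 0" --pt "1.71 0.33 0" --pt "2.54 0.6 0" --pt "3.34 0.95 0" --pt "4.11 1.36 0" --pt "4.84 1.84 0" --pt "5.52 2.38 0" --pt "6.16 2.98 0" --pt "6.74 3.63 0" --pt "6.74 3.63 0" --turn '[5,10,15,20,25,30,35,40,45,45]' --grip '[1,1,1,1,1,1,1,1,1,1]'

```text
time_s: 12.78
position: [0.5188, 0.2294, 0.1379]
tcp_rot: [[-0.774, 0.633, 0.001], [0.633, 0.774, 0.0], [-0.001, 0.001, -1.0]]
force: [1.7, 0.1, 0.3]
opening: 0.176
grasp_force: 30.0
```

Call:
jog_arm --pt "0.52 0.7 0" --pt "0.98 1.44 0" --pt "1.37 2.22 0" --pt "1.69 3.03 0" --pt "1.94 3.87 0" --pt "2.12 4.72 0" --pt "2.22 5.59 0" --pt "2.25 6.46 0" --pt "2.2 7.33 0" --pt "2.2 7.33 0" --turn '[5,10,15,20,25,30,35,40,45,45]' --grip '[1,1,1,1,1,1,1,1,1,1]'

```text
time_s: 14.02
position: [0.5403, 0.3028, 0.138]
tcp_rot: [[-0.995, -0.099, 0.001], [-0.099, 0.995, 0.0], [-0.001, 0.0, -1.0]]
force: [1.5, 0.5, -0.1]
opening: 0.176
grasp_force: 30.0
```

Call:
jog_arm --pt "0 0 0" --pt "0 0 0" --pt "0 0 0" --pt "0 0 5" --pt "0 0 9" --pt "0 0 11" --pt "0 0 11" --turn '[0,0,0,0,0,0,0]' --grip '[0,0,0,0,0,0,0]'

```text
time_s: 14.9
position: [0.5411, 0.3026, 0.2499]
tcp_rot: [[-0.995, -0.1, 0.004], [-0.1, 0.995, 0.001], [-0.004, 0.001, -1.0]]
force: [0.5, 0.8, 0.6]
opening: 0.889
grasp_force: 0.0
```

Call:
jog_arm --pt "-2 -2 0" --pt "-5 -5 0" --pt "-9.2 -9.5 0" --pt "-9.2 -9.5 0" --pt "-9.2 -9.5 0" --pt "-9.2 -9.5 0" --pt "-9.2 -9.5 0" --pt "-9.2 -9.5 0" --pt "-9.2 -9.5 0" --pt "-9.2 -9.5 0" --turn '[-10,-20,-30,-40,-50,-60,-70,-80,-90,-90]' --grip '[0,0,0,0,0,0,0,0,0,0]'

```text
time_s: 16.15
position: [0.4472, 0.2071, 0.2466]
tcp_rot: [[-0.102, 0.995, -0.003], [0.995, 0.102, -0.001], [-0.0, -0.003, -1.0]]
force: [0.1, 0.7, 0.1]
opening: 1.002
grasp_force: 0.0
```

Run:
```python
from h import *
s=read_state(); print(s["position"],np.degrees(np.arctan2(*s["tcp_rot"][[1,0],0])),s["joint_positions"].round(1))
w=capture("wrist"); t=capture("top")
c=np.array([.4597,.1035]); yv=np.array([-.1011,.9949])
for d in (.105,.035,-.035,-.105):
    p=c+d*yv; print(p.round(4),"sleeve rim",proj(w,[*p,.104],True).round(1),"hub",proj(w,[*p,.116],True).round(1))
hp=[.4405,.2925]
print("hinge",proj(w,[*hp,.13],True))
W=cv2.circle(w["color"].copy(),(0,0),1,0)
T=t["color"][90:290,120:320]
im=np.hstack([W,cv2.copyMakeBorder(cv2.resize(T,(288,288)),0,96,0,0,0)])
cv2.imwrite("pics/w3.png",np.clip(im*1.5,0,255).astype(np.uint8))
```

```text
[0.44715549 0.20708851 0.24662661] 95.85167880371756 [11.8 18.3 98.9 -0.  63.   6. ]
[0.4491 0.208 ] sleeve rim [258.5 181.1] hub [258.6 183.6]
[0.4562 0.1383] sleeve rim [258.3 242.3] hub [258.3 246.8]
[0.4632 0.0687] sleeve rim [258. 294.] hub [258.  299.6]
[ 0.4703 -0.001 ] sleeve rim [257.8 336. ] hub [257.8 341.9]
hinge [258.89758608  97.72841373]
```

View pics/w3.png

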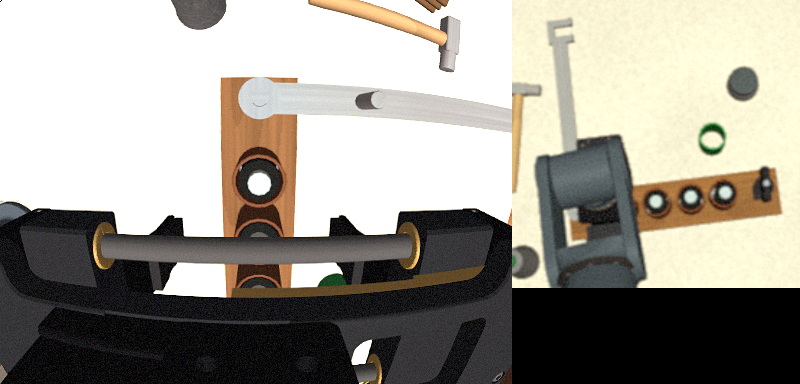

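The bar is out at a right angle, and drum 1's hub appears at (259,184), matching prediction. I'm descending on sleeve 1.

Call:
jog_arm --pt "0.2 0.1 -6" --pt "0.2 0.1 -12" --pt "0.2 0.1 -16" --pt "0.2 0.1 -18.5" --pt "0.2 0.1 -18.5" --pt "0.2 0.1 -18.5" --pt "0.2 0.1 -18.5" --pt "0.2 0.1 -18.5" --pt "0.2 0.1 -18.5" --pt "0.2 0.1 -18.5" --pt "0.2 0.1 -18.5" --turn '[0,0,0,0,0,0,0,0,0,0,0]' --grip '[0,0,0,0,0,1,1,1,1,1,1]'

```text
time_s: 17.62
position: [0.4503, 0.2085, 0.0637]
tcp_rot: [[-0.1, 0.995, 0.001], [0.995, 0.1, 0.0], [0.0, 0.001, -1.0]]
force: [-0.5, -0.3, 6.1]
opening: 0.664
grasp_force: 30.0
```

Call:
jog_arm --pt "0 0 0" --pt "0 0 0.5" --pt "0 0 1" --pt "0 0 1.5" --pt "0 0 2" --pt "0 0 2.5" --pt "0 0 3" --turn '[0,0,0,0,0,0,0]' --grip '[1,1,1,1,1,1,1]'

```text
time_s: 18.5
position: [0.4501, 0.2084, 0.0933]
tcp_rot: [[-0.1, 0.995, -0.0], [0.995, 0.1, 0.0], [0.0, -0.0, -1.0]]
force: [-0.0, 0.1, -0.8]
opening: 0.663
grasp_force: 30.0
```

Run:
```python
from h import *
s=read_state(); print(s["position"],s["force"],s["moment"],s["opening"])
c=capture("scene"); a=np.clip(cv2.resize(c["color"][120:240,180:345],None,fx=4,fy=4,interpolation=cv2.INTER_CUBIC)*1.6,0,255).astype(np.uint8)
cv2.imwrite("pics/s3.png",a)
```

```text
[0.4501205  0.20839748 0.09327981] [-0.01982196  0.14117633 -0.75410352] [-0.00420059 -0.03840682 -0.05245054] 0.6626755617212589
```

View pics/s3.png

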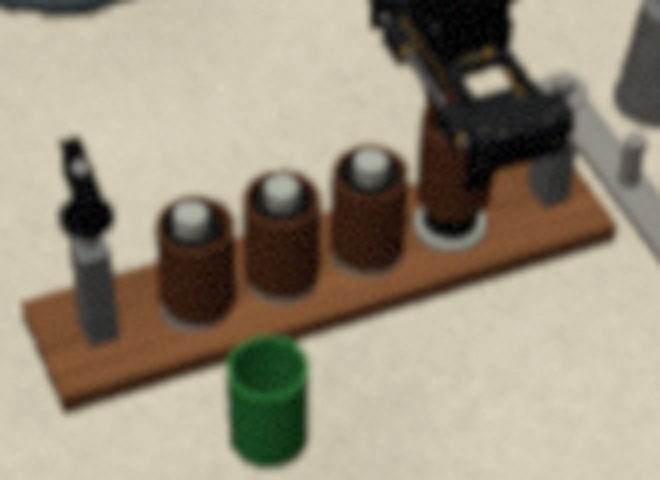

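Sleeve 1 is rising and drum 1 is still seated; its flange is visible at (450,228). Drums 2, 3 and 4 are untouched. I'm continuing up and across to the bin.

Call:
jog_arm --pt "0 0 1.5" --pt "0 0 3" --pt "0 0 4.5" --pt "0 0 6" --pt "0 0 7.5" --pt "0 0 9" --pt "0 0 12" --pt "0 0 17" --pt "0 0 17" --turn '[0,0,0,0,0,0,0,0,0]' --grip '[1,1,1,1,1,1,1,1,1]'

```text
time_s: 19.68
position: [0.4527, 0.2091, 0.2674]
tcp_rot: [[-0.1, 0.995, 0.01], [0.995, 0.1, 0.002], [0.001, 0.01, -1.0]]
force: [-0.7, -0.3, -1.4]
opening: 0.661
grasp_force: 30.0
```

Call:
jog_arm --pt "1.4 -4 0" --pt "3.1 -9 0" --pt "4.7 -14 0" --pt "6.4 -19 0" --pt "8.1 -24 0" --pt "9.8 -29 0" --pt "11.5 -34 0" --pt "13.2 -39 0" --pt "14.8 -44 0" --pt "16.2 -48 0" --pt "16.2 -48 0" --pt "16.2 -48 0" --turn '[0,0,-2,-4,-6,-8,-10,-10,-10,-10,-10,-10]' --grip '[1,1,1,1,1,1,1,1,1,1,1,1]'

```text
time_s: 21.18
position: [0.611, -0.2707, 0.2616]
tcp_rot: [[0.074, 0.997, -0.003], [0.997, -0.074, 0.002], [0.002, -0.003, -1.0]]
force: [0.1, -0.3, -1.3]
opening: 0.661
grasp_force: 30.0
```

Call:
jog_arm --pt "0 0 -6" --pt "0 0 -12" --pt "0 0 -17" --pt "0 0 -20" --pt "0 0 -21" --pt "0 0 -21.2" --pt "0 0 -21.2" --pt "0 0 -21.2" --pt "0 0 -21.2" --pt "0 0 -21.2" --pt "0 0 -17" --pt "0 0 -12" --turn '[0,0,0,0,0,0,0,0,0,0,0,0]' --grip '[1,1,1,1,1,1,1,0.2,0.2,0.2,0.2,0.2]'

```text
time_s: 22.68
position: [0.6113, -0.2712, 0.1427]
tcp_rot: [[0.074, 0.997, -0.003], [0.997, -0.074, 0.002], [0.002, -0.003, -1.0]]
force: [0.9, -0.1, -0.5]
opening: 0.795
grasp_force: 0.0
```

Call:
jog_arm --pt "0 0 5" --pt "0 0 10" --pt "0 0 12" --pt "0 0 12" --turn '[0,0,0,0]' --grip '[0,0,0,0]'

```text
time_s: 23.18
position: [0.6131, -0.2722, 0.2655]
tcp_rot: [[0.074, 0.997, 0.004], [0.997, -0.074, -0.003], [-0.002, 0.005, -1.0]]
force: [0.0, 0.0, -0.5]
opening: 0.995
grasp_force: 0.0
```

Run:
```python
from h import *
s=read_state(); print(s["position"],s["force"],s["opening"])
c=capture("scene");w=capture("wrist"); a=cv2.resize(c["color"][120:320,70:345],None,fx=2,fy=2,interpolation=cv2.INTER_CUBIC)
b=cv2.resize(w["color"][:260],(400,203))
im=np.zeros((603,550,3),np.uint8); im[:400]=a; im[400:,:400]=b
cv2.imwrite("pics/s4.png",np.clip(im[:600]*1.6,0,255).astype(np.uint8))
```

```text
[ 0.61308899 -0.27220269  0.26549736] [ 0.01785369  0.03719006 -0.47805595] 0.9946262721255357
```

View pics/s4.png

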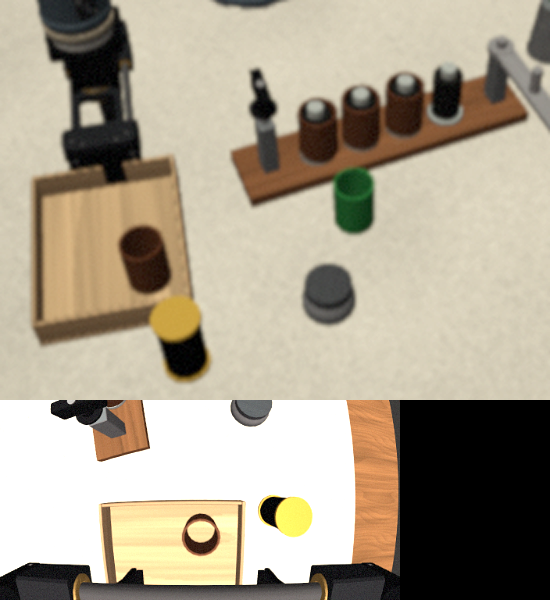

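Sleeve 1 stands in the bin (scene crop (145,258)) and drum 1 is bare and seated at (446,95). Next is sleeve 2.

Call:
jog_arm --pt "-1.7 4.5 0" --pt "-3.6 9.5 0" --pt "-5.5 14.5 0" --pt "-7.4 19.5 0" --pt "-9.3 24.5 0" --pt "-11.2 29.5 0" --pt "-13.1 34.5 0" --pt "-14.6 38.5 0" --pt "-15.6 41.1 0" --pt "-15.6 41.1 0" --pt "-15.6 41.1 0" --pt "-15.6 41.1 0" --turn '[2,4,6,8,10,10,10,10,10,10,10,10]' --grip '[0,0,0,0,0,0,0,0,0,0,0,0]'

```text
time_s: 24.78
position: [0.4565, 0.1384, 0.2625]
tcp_rot: [[-0.099, 0.995, -0.001], [0.995, 0.099, -0.0], [-0.0, -0.001, -1.0]]
force: [0.0, 0.6, 0.3]
opening: 1.001
grasp_force: 0.0
```

```bash
cat > hub.py <<'E'
from h import *
import sys
p=[float(sys.argv[1]),float(sys.argv[2]),.116]
s=read_state(); print(s["position"].round(4),np.degrees(np.arctan2(*s["tcp_rot"][[1,0],0])))
w=capture("wrist"); u,v=proj(w,p,True); g=w["color"].min(2).astype(int)
m=((g>110)).astype(np.uint8); M=np.zeros_like(m); cv2.circle(M,(int(u),int(v)),20,1,-1); m*=M
n,l,st,ce=cv2.connectedComponentsWithStats(m)
for i in range(1,n):
    if st[i,4]>60: print("pred",(u,v),"hub",ce[i],st[i,4],on_z(w,*ce[i],.116,True).round(4))
E
python3 hub.py .4562 .1383
```

```text
[0.4565 0.1384 0.2625] 95.66420017796335
pred (np.float64(255.97372037820273), np.float64(180.9837931023451)) hub [256.17112299 180.73262032] 374 [0.4564 0.1386 0.116 ]
```

Call:
jog_arm --pt "0 0 -6" --pt "0 0 -12" --pt "0 0 -17" --pt "0 0 -19.5" --pt "0 0 -20" --pt "0 0 -20" --pt "0 0 -20" --pt "0 0 -20" --pt "0 0 -20" --pt "0 0 -20" --pt "0 0 -20" --pt "0 0 -20" --turn '[0,0,0,0,0,0,0,0,0,0,0,0]' --grip '[0,0,0,0,0,1,1,1,1,1,1,1]'

```text
time_s: 26.32
position: [0.4566, 0.1395, 0.0637]
tcp_rot: [[-0.1, 0.995, 0.002], [0.995, 0.1, 0.0], [-0.0, 0.002, -1.0]]
force: [-0.8, -1.1, 6.5]
opening: 0.651
grasp_force: 30.6
```

Call:
jog_arm --pt "0 0 0.5" --pt "0 0 1" --pt "0 0 1.5" --pt "0 0 2" --pt "0 0 2.5" --pt "0 0 3" --pt "0 0 3" --turn '[0,0,0,0,0,0,0]' --grip '[1,1,1,1,1,1,1]'

```text
time_s: 27.2
position: [0.4565, 0.1394, 0.0934]
tcp_rot: [[-0.1, 0.995, 0.001], [0.995, 0.1, 0.0], [-0.0, 0.001, -1.0]]
force: [-0.1, -0.1, -1.4]
opening: 0.647
grasp_force: 30.5
```

Call:
jog_arm --pt "0 0 1.5" --pt "0 0 3" --pt "0 0 4.5" --pt "0 0 6" --pt "0 0 7.5" --pt "0 0 9" --pt "0 0 12" --pt "0 0 17" --pt "0 0 17" --turn '[0,0,0,0,0,0,0,0,0]' --grip '[1,1,1,1,1,1,1,1,1]'

```text
time_s: 28.32
position: [0.4587, 0.1396, 0.2663]
tcp_rot: [[-0.1, 0.995, 0.009], [0.995, 0.1, 0.001], [-0.0, 0.009, -1.0]]
force: [0.3, 0.6, -1.1]
opening: 0.648
grasp_force: 30.5
```

Call:
jog_arm --pt "1.5 -4 0" --pt "3 -9 0" --pt "4.5 -14 0" --pt "6 -19 0" --pt "7.5 -24 0" --pt "9 -29 0" --pt "10.5 -34 0" --pt "12 -39 0" --pt "13.5 -44 0" --pt "14.9 -49 0" --pt "14.9 -50 0" --pt "14.9 -50 0" --turn '[0,0,-2,-4,-6,-8,-10,-10,-10,-10,-10,-10]' --grip '[1,1,1,1,1,1,1,1,1,1,1,1]'

```text
time_s: 29.82
position: [0.604, -0.3603, 0.2607]
tcp_rot: [[0.075, 0.997, -0.003], [0.997, -0.075, 0.003], [0.003, -0.003, -1.0]]
force: [-0.2, 0.7, -2.6]
opening: 0.655
grasp_force: 30.5
```

Call:
jog_arm --pt "0 0 -6" --pt "0 0 -12" --pt "0 0 -17" --pt "0 0 -20" --pt "0 0 -21" --pt "0 0 -21.1" --pt "0 0 -21.1" --pt "0 0 -21.1" --pt "0 0 -21.1" --pt "0 0 -21.1" --pt "0 0 -17" --pt "0 0 -12" --turn '[0,0,0,0,0,0,0,0,0,0,0,0]' --grip '[1,1,1,1,1,1,1,0.2,0.2,0.2,0.2,0.2]'

```text
time_s: 31.32
position: [0.6042, -0.36, 0.1424]
tcp_rot: [[0.074, 0.997, -0.003], [0.997, -0.074, 0.002], [0.002, -0.003, -1.0]]
force: [0.3, -0.7, 0.2]
opening: 0.804
grasp_force: 0.0
```

Call:
jog_arm --pt "0 0 5" --pt "0 0 10" --pt "0 0 12" --pt "0 0 12" --turn '[0,0,0,0]' --grip '[0,0,0,0]'

```text
time_s: 31.82
position: [0.606, -0.3613, 0.2656]
tcp_rot: [[0.074, 0.997, 0.004], [0.997, -0.074, -0.003], [-0.003, 0.004, -1.0]]
force: [0.0, -0.7, -0.2]
opening: 0.994
grasp_force: 0.0
```

Run:
```python
from h import *
s=read_state(); print(s["position"],s["force"],s["opening"])
c=capture("scene");w=capture("wrist"); a=cv2.resize(c["color"][120:320,70:345],None,fx=2,fy=2,interpolation=cv2.INTER_CUBIC)
b=cv2.resize(w["color"][:260],(400,203))
im=np.zeros((603,550,3),np.uint8); im[:400]=a; im[400:,:400]=b
cv2.imwrite("pics/s5.png",np.clip(im[:600]*1.6,0,255).astype(np.uint8))
```

```text
[ 0.60602314 -0.36132911  0.26563718] [ 0.0026931  -0.74739872 -0.20230693] 0.994012355063652
```

View pics/s5.png

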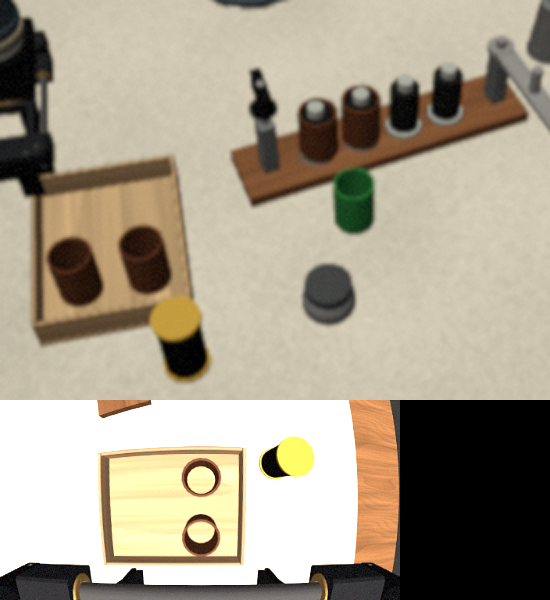

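Two sleeves stand in the bin, at (75,270) and (145,258), and both bare drums are seated. Next is sleeve 3.

Call:
jog_arm --pt "-1.6 4.5 0" --pt "-3.2 9.5 0" --pt "-4.8 14.5 0" --pt "-6.4 19.5 0" --pt "-8.1 24.5 0" --pt "-9.7 29.5 0" --pt "-11.4 34.5 0" --pt "-13 39.5 0" --pt "-14.3 43 0" --pt "-14.3 43 0" --pt "-14.3 43 0" --pt "-14.3 43 0" --turn '[2,4,6,8,10,10,10,10,10,10,10,10]' --grip '[0,0,0,0,0,0,0,0,0,0,0,0]'

```text
time_s: 33.42
position: [0.4625, 0.0684, 0.2624]
tcp_rot: [[-0.099, 0.995, -0.001], [0.995, 0.099, -0.0], [-0.0, -0.001, -1.0]]
force: [-1.1, -0.5, 0.3]
opening: 1.003
grasp_force: 0.0
```

```bash
python3 hub.py .4632 .0687
```

```text
[0.4625 0.0684 0.2624] 95.6696163347145
pred (np.float64(256.9509433631209), np.float64(180.7637117612274)) hub [257.1037234  180.66223404] 376 [0.4634 0.0688 0.116 ]
```

Call:
jog_arm --pt "0.1 0 -6" --pt "0.1 0 -12" --pt "0.1 0 -17" --pt "0.1 0 -19.5" --pt "0.1 0 -20" --pt "0.1 0 -20" --pt "0.1 0 -20" --pt "0.1 0 -20" --pt "0.1 0 -20" --pt "0.1 0 -20" --pt "0.1 0 -20" --pt "0.1 0 -20" --turn '[0,0,0,0,0,0,0,0,0,0,0,0]' --grip '[0,0,0,0,0,1,1,1,1,1,1,1]'

```text
time_s: 34.98
position: [0.4637, 0.0694, 0.0638]
tcp_rot: [[-0.101, 0.995, 0.002], [0.995, 0.101, -0.0], [-0.0, 0.002, -1.0]]
force: [-0.8, -0.6, 6.5]
opening: 0.662
grasp_force: 30.0
```

Call:
jog_arm --pt "0 0 0.5" --pt "0 0 1" --pt "0 0 1.5" --pt "0 0 2" --pt "0 0 2.5" --pt "0 0 3" --pt "0 0 3" --turn '[0,0,0,0,0,0,0]' --grip '[1,1,1,1,1,1,1]'

```text
time_s: 35.85
position: [0.4634, 0.0694, 0.0934]
tcp_rot: [[-0.1, 0.995, 0.001], [0.995, 0.1, -0.0], [-0.0, 0.001, -1.0]]
force: [0.6, 0.0, -1.0]
opening: 0.664
grasp_force: 30.0
```

Call:
jog_arm --pt "0 0 1.5" --pt "0 0 3" --pt "0 0 4.5" --pt "0 0 6" --pt "0 0 7.5" --pt "0 0 9" --pt "0 0 12" --pt "0 0 17" --pt "0 0 17" --turn '[0,0,0,0,0,0,0,0,0]' --grip '[1,1,1,1,1,1,1,1,1]'

```text
time_s: 36.98
position: [0.4657, 0.0692, 0.2662]
tcp_rot: [[-0.1, 0.995, 0.009], [0.995, 0.1, -0.001], [-0.002, 0.009, -1.0]]
force: [1.0, -0.1, -1.9]
opening: 0.662
grasp_force: 30.0
```

Call:
jog_arm --pt "4 -2 0" --pt "8 -5 0" --pt "10 -10 0" --pt "10 -15 0" --pt "10 -20 0" --pt "8.5 -25 0" --pt "6 -29 0" --pt "3.9 -33.4 0" --pt "3.9 -33.4 0" --pt "3.9 -33.4 0" --pt "3.9 -33.4 0" --turn '[0,0,-2,-4,-6,-8,-10,-10,-10,-10,-10]' --grip '[1,1,1,1,1,1,1,1,1,1,1]'

```text
time_s: 38.35
position: [0.5022, -0.2632, 0.2623]
tcp_rot: [[0.073, 0.997, -0.001], [0.997, -0.073, 0.001], [0.001, -0.001, -1.0]]
force: [-0.7, 0.7, -0.9]
opening: 0.665
grasp_force: 30.0
```

Call:
jog_arm --pt "0 0 -6" --pt "0 0 -12" --pt "0 0 -17" --pt "0 0 -20" --pt "0 0 -21.1" --pt "0 0 -21.3" --pt "0 0 -21.3" --pt "0 0 -21.3" --pt "0 0 -21.3" --pt "0 0 -21.3" --pt "0 0 -17" --pt "0 0 -12" --turn '[0,0,0,0,0,0,0,0,0,0,0,0]' --grip '[1,1,1,1,1,1,1,0.2,0.2,0.2,0.2,0.2]'

```text
time_s: 39.85
position: [0.5014, -0.2642, 0.1431]
tcp_rot: [[0.074, 0.997, -0.002], [0.997, -0.074, 0.002], [0.002, -0.002, -1.0]]
force: [1.0, -0.9, 0.7]
opening: 0.797
grasp_force: 0.0
```

Call:
jog_arm --pt "0 0 5" --pt "0 0 10" --pt "0 0 12" --pt "0 0 12" --turn '[0,0,0,0]' --grip '[0,0,0,0]'

```text
time_s: 40.35
position: [0.5029, -0.2653, 0.265]
tcp_rot: [[0.074, 0.997, 0.004], [0.997, -0.074, -0.003], [-0.003, 0.004, -1.0]]
force: [0.0, 0.2, 0.7]
opening: 1.001
grasp_force: 0.0
```

Call:
jog_arm --pt "0 4.5 0" --pt "0 9.5 0" --pt "-1 14.5 0" --pt "-2 19.5 0" --pt "-3 24.5 0" --pt "-3.2 26.5 0" --pt "-3.2 26.5 0" --pt "-3.2 26.5 0" --pt "-3.2 26.5 0" --turn '[2,4,6,8,10,10,10,10,10]' --grip '[0,0,0,0,0,0,0,0,0]'

```text
time_s: 41.48
position: [0.4704, -0.0007, 0.2626]
tcp_rot: [[-0.099, 0.995, -0.0], [0.995, 0.099, -0.0], [-0.0, -0.0, -1.0]]
force: [0.1, -1.6, 0.4]
opening: 0.998
grasp_force: 0.0
```

```bash
python3 hub.py .4703 -.001
python3 - <<'E'
from h import *
t=capture("scene"); im=t["color"]
a=cv2.resize(im[130:320,70:345],None,fx=2.6,fy=2.6,interpolation=cv2.INTER_CUBIC)
cv2.imwrite("pics/s6.png",np.clip(a*1.6,0,255).astype(np.uint8))
E
```

```text
[ 0.4704 -0.0007  0.2626] 95.66054173345417
pred (np.float64(256.19135509266636), np.float64(181.213818688793)) hub [256.2712766  180.70212766] 376 [ 4.703e-01 -4.000e-04  1.160e-01]
```

View pics/s6.png

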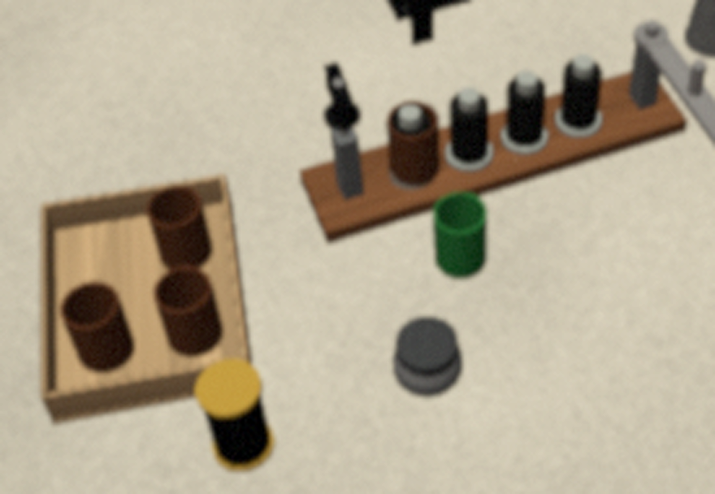

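Three sleeves stand in the bin, at (180,228), (188,310) and (97,325). Three bare drums are seated, and the last sleeve is on drum 4 at (413,145). I'm descending on it.

Call:
jog_arm --pt "0 0 -6" --pt "0 0 -12" --pt "0 0 -17" --pt "0 0 -19.5" --pt "0 0 -20" --pt "0 0 -20" --pt "0 0 -20" --pt "0 0 -20" --pt "0 0 -20" --pt "0 0 -20" --pt "0 0 -20" --pt "0 0 -20" --turn '[0,0,0,0,0,0,0,0,0,0,0,0]' --grip '[0,0,0,0,0,1,1,1,1,1,1,1]'

```text
time_s: 43.08
position: [0.4708, 0.0003, 0.0638]
tcp_rot: [[-0.1, 0.995, 0.002], [0.995, 0.1, -0.0], [-0.001, 0.002, -1.0]]
force: [0.9, -0.2, 6.9]
opening: 0.666
grasp_force: 30.0
```

Call:
jog_arm --pt "0 0 0.5" --pt "0 0 1" --pt "0 0 1.5" --pt "0 0 2" --pt "0 0 2.5" --pt "0 0 3" --pt "0 0 3" --turn '[0,0,0,0,0,0,0]' --grip '[1,1,1,1,1,1,1]'

```text
time_s: 43.95
position: [0.4704, 0.0003, 0.0934]
tcp_rot: [[-0.1, 0.995, 0.001], [0.995, 0.1, -0.0], [-0.0, 0.001, -1.0]]
force: [-1.2, -0.7, -1.0]
opening: 0.669
grasp_force: 30.0
```

Call:
jog_arm --pt "0 0 1.5" --pt "0 0 3" --pt "0 0 4.5" --pt "0 0 6" --pt "0 0 7.5" --pt "0 0 9" --pt "0 0 12" --pt "0 0 17" --pt "0 0 17" --turn '[0,0,0,0,0,0,0,0,0]' --grip '[1,1,1,1,1,1,1,1,1]'

```text
time_s: 45.08
position: [0.4724, 0.0002, 0.2662]
tcp_rot: [[-0.1, 0.995, 0.008], [0.995, 0.1, -0.001], [-0.002, 0.008, -1.0]]
force: [0.2, 0.1, -2.0]
opening: 0.668
grasp_force: 30.0
```

Call:
jog_arm --pt "5 -0.5 0" --pt "9.5 -3 0" --pt "10 -8 0" --pt "10 -13 0" --pt "9 -18 0" --pt "7 -23 0" --pt "5 -28 0" --pt "3.5 -32 0" --pt "2.6 -35.4 0" --pt "2.6 -35.4 0" --pt "2.6 -35.4 0" --pt "2.6 -35.4 0" --turn '[0,0,-2,-4,-6,-8,-10,-10,-10,-10,-10,-10]' --grip '[1,1,1,1,1,1,1,1,1,1,1,1]'

```text
time_s: 46.58
position: [0.4962, -0.3521, 0.2623]
tcp_rot: [[0.073, 0.997, -0.001], [0.997, -0.073, 0.002], [0.001, -0.001, -1.0]]
force: [-0.1, -0.3, -1.4]
opening: 0.666
grasp_force: 30.0
```

Call:
jog_arm --pt "0 -0.2 -6" --pt "0 -0.2 -12" --pt "0 -0.2 -17" --pt "0 -0.2 -20" --pt "0 -0.2 -21.1" --pt "0 -0.2 -21.3" --pt "0 -0.2 -21.3" --pt "0 -0.2 -21.3" --pt "0 -0.2 -21.3" --pt "0 -0.2 -21.3" --pt "0 -0.2 -17" --pt "0 -0.2 -12" --turn '[0,0,0,0,0,0,0,0,0,0,0,0]' --grip '[1,1,1,1,1,1,1,0.2,0.2,0.2,0.2,0.2]'

```text
time_s: 48.08
position: [0.4955, -0.3551, 0.143]
tcp_rot: [[0.074, 0.997, -0.002], [0.997, -0.074, 0.002], [0.002, -0.002, -1.0]]
force: [-0.3, -0.3, 0.6]
opening: 0.798
grasp_force: 0.0
```

Call:
jog_arm --pt "0 0 5" --pt "0 0 10" --pt "0 0 12" --pt "0 0 12" --turn '[0,0,0,0]' --grip '[0,0,0,0]'

```text
time_s: 48.58
position: [0.4969, -0.3564, 0.2652]
tcp_rot: [[0.074, 0.997, 0.003], [0.997, -0.074, -0.004], [-0.003, 0.004, -1.0]]
force: [0.8, -0.2, -0.7]
opening: 0.992
grasp_force: 0.0
```

Call:
jog_arm --pt "2 5.5 0" --pt "3 11.5 0" --pt "4.3 17 0" --pt "4.3 23 0" --pt "4.3 29 0" --pt "4.3 35 0" --pt "4.3 41 0" --pt "4.3 47 0" --pt "4.3 53 0" --pt "4.3 59 0" --pt "4.3 65 0" --pt "4.3 65.9 0" --turn '[8,16,24,32,40,48,56,64,72,80,90,100]' --grip '[0,0,0,0,0,0,0,0,0,0,0,0]'

```text
time_s: 50.08
position: [0.5374, 0.3071, 0.2606]
tcp_rot: [[-0.994, -0.111, -0.003], [-0.111, 0.994, -0.0], [0.003, 0.0, -1.0]]
force: [-0.3, 0.2, -0.9]
opening: 0.997
grasp_force: 0.0
```

Call:
jog_arm --pt "0 0 0" --pt "0 0 0" --pt "0 0 0" --turn '[0,0,0]' --grip '[0,0,0]'

```text
time_s: 50.45
position: [0.5392, 0.3022, 0.2626]
tcp_rot: [[-0.995, -0.097, -0.001], [-0.097, 0.995, -0.0], [0.001, -0.0, -1.0]]
force: [0.3, 0.5, 0.3]
opening: 1.0
grasp_force: 0.0
```

Run:
```python
from h import *
s=read_state(); print(s["position"],np.degrees(np.arctan2(*s["tcp_rot"][[1,0],0])),s["joint_positions"].round(1))
w=capture("wrist"); t=capture("scene")
print("pin pred",proj(w,[.54,.3025,.170],True))
im=np.zeros((600,800,3),np.uint8)
a=cv2.resize(t["color"][110:320,70:360],None,fx=1.7,fy=1.7,interpolation=cv2.INTER_CUBIC); im[:a.shape[0],:a.shape[1]]=a
b=w["color"][:240,150:456]; im[360:600,:306]=b
tt=capture("top")["color"][90:290,100:420]; im[360:560,400:720]=tt
cv2.imwrite("pics/s7.png",np.clip(im*1.5,0,255).astype(np.uint8))
```

```text
[0.53920401 0.30216593 0.26257438] -174.42603308615466 [ 18.9  27.4  80.4  -0.   72.3 -76.6]
pin pred [255.54424647 194.43796119]
```

View pics/s7.png

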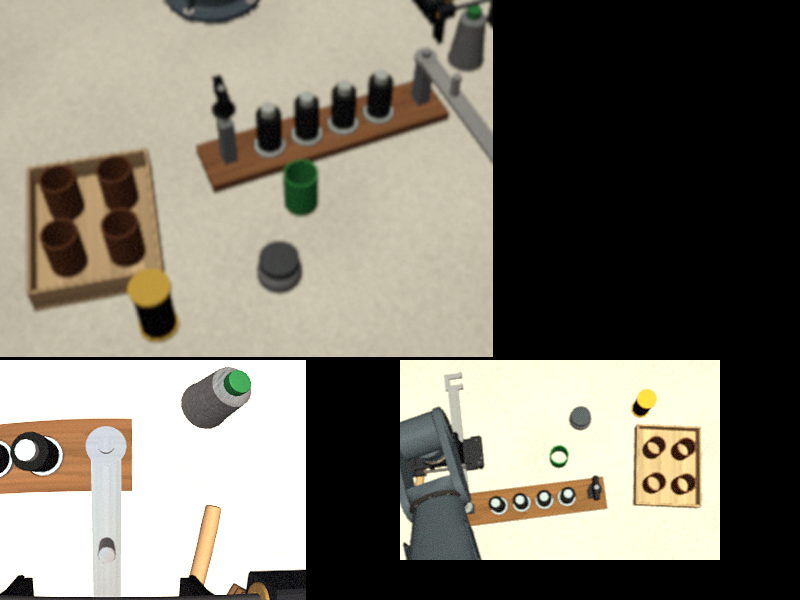

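All four sleeves are in the bin and all four drums are bare and seated. The pin is at the predicted pixel, about (257,193). I'm gripping it and closing the bar.

Call:
jog_arm --pt "0.1 0 -6" --pt "0.1 0 -11" --pt "0.1 0 -12.5" --pt "0.1 0 -12.5" --pt "0.1 0 -12.5" --pt "0.1 0 -12.5" --pt "0.1 0 -12.5" --pt "0.1 0 -12.5" --pt "0.1 0 -12.5" --pt "0.1 0 -12.5" --pt "0.1 0 -12.5" --pt "0.1 0 -12.5" --turn '[0,0,0,0,0,0,0,0,0,0,0,0]' --grip '[0,0,0,1,1,1,1,1,1,1,1,1]'

```text
time_s: 52.1
position: [0.5401, 0.3032, 0.1379]
tcp_rot: [[-0.995, -0.1, -0.0], [-0.1, 0.995, -0.0], [0.0, -0.0, -1.0]]
force: [0.1, -0.4, -0.1]
opening: 0.173
grasp_force: 30.0
```

Call:
jog_arm --pt "0.05 -0.87 0" --pt "0.02 -1.74 0" --pt "-0.08 -2.61 0" --pt "-0.26 -3.46 0" --pt "-0.51 -4.3 0" --pt "-0.83 -5.11 0" --pt "-1.22 -5.89 0" --pt "-1.68 -6.63 0" --pt "-2.2 -7.33 0" --pt "-2.2 -7.33 0" --turn '[-5,-10,-15,-20,-25,-30,-35,-40,-45,-45]' --grip '[1,1,1,1,1,1,1,1,1,1]'

```text
time_s: 53.35
position: [0.5184, 0.2292, 0.1378]
tcp_rot: [[-0.775, 0.632, 0.0], [0.632, 0.775, -0.001], [-0.001, -0.001, -1.0]]
force: [0.8, -2.3, -2.4]
opening: 0.17
grasp_force: 30.0
```

Call:
jog_arm --pt "-0.58 -0.65 0" --pt "-1.22 -1.25 0" --pt "-1.9 -1.79 0" --pt "-2.63 -2.27 0" --pt "-3.4 -2.68 0" --pt "-4.2 -3.03 0" --pt "-5.03 -3.3 0" --pt "-5.88 -3.5 0" --pt "-6.74 -3.63 0" --pt "-6.74 -3.63 0" --pt "-6.74 -3.63 0" --turn '[-5,-10,-15,-20,-25,-30,-35,-40,-45,-45,-45]' --grip '[1,1,1,1,1,1,1,1,1,1,1]'

```text
time_s: 54.72
position: [0.4511, 0.1931, 0.1378]
tcp_rot: [[-0.103, 0.995, 0.0], [0.995, 0.103, -0.002], [-0.002, -0.0, -1.0]]
force: [0.9, -4.0, -2.9]
opening: 0.174
grasp_force: 30.0
```

Call:
jog_arm --pt "-0.1 0 0" --pt "-0.2 0 0" --pt "-0.2 0 0" --turn '[0,0,0]' --grip '[1,1,1]'

```text
time_s: 55.1
position: [0.4511, 0.1931, 0.1379]
tcp_rot: [[-0.103, 0.995, 0.004], [0.995, 0.103, -0.001], [-0.002, 0.004, -1.0]]
force: [4.8, -5.7, -5.1]
opening: 0.174
grasp_force: 30.0
```

Call:
jog_arm --pt "0.2 0 0" --pt "0.2 0 0" --pt "0.2 0 0" --pt "0.2 0 5" --pt "0.2 0 10" --pt "0.2 0 13" --pt "0.2 0 13" --turn '[0,0,0,0,0,0,0]' --grip '[0,0,0,0,0,0,0]'

```text
time_s: 55.98
position: [0.4521, 0.1944, 0.2705]
tcp_rot: [[-0.101, 0.995, 0.006], [0.995, 0.101, 0.001], [0.001, 0.006, -1.0]]
force: [0.3, 0.5, -0.4]
opening: 0.885
grasp_force: 0.0
```

Call:
jog_arm --pt "0.6 -5.4 0" --pt "1.2 -11 0" --pt "1.8 -16 0" --pt "2.4 -22 0" --pt "2.7 -26.9 0" --pt "2.7 -26.9 0" --pt "2.7 -26.9 0" --pt "2.7 -26.9 0" --pt "2.7 -26.9 0" --pt "2.7 -26.9 0" --pt "2.7 -26.9 0" --turn '[-10,-20,-30,-40,-50,-60,-70,-80,-90,-93,-93]' --grip '[0,0,0,0,0,0,0,0,0,0,0]'

```text
time_s: 57.35
position: [0.4768, -0.0747, 0.2665]
tcp_rot: [[0.999, 0.049, -0.003], [0.049, -0.999, 0.001], [-0.003, -0.001, -1.0]]
force: [0.3, -0.6, -0.7]
opening: 1.002
grasp_force: 0.0
```

Run:
```python
from h import *
s=read_state(); print(s["position"],np.degrees(np.arctan2(*s["tcp_rot"][[1,0],0])),s["joint_positions"].round(1))
w=capture("wrist"); img=w["color"]; g=img.max(2); u,v=proj(w,[.478,-.075,.19],True); print(u,v)
m=(g<45).astype(np.uint8); u,v=int(u),int(v); m[:max(v-50,0)]=0; m[v+45:]=0; m[:,:u-35]=0; m[:,u+35:]=0
R=[];P=[]
for r in range(v-50,v+45,1):
    x=np.where(m[r])[0]
    if 8<len(x)<22: P.append([*on_z(w,x.mean(),r,.187,True)[:2],r,x.min(),x.max()])
P=np.array(P); e=(abs(P[:,0]-.478)>.022)
k=np.polyfit(P[e,0],P[e,1],1); print("wing deg",np.degrees(np.arctan(k[0])),np.polyval(k,.478)); print(P[e][::3].round(3))
t=capture("top")["color"][150:270,150:320]
im=np.hstack([img,cv2.copyMakeBorder(cv2.resize(t,(288,203)),0,181,0,0,0)]); cv2.imwrite("pics/w8.png",np.clip(im*1.5,0,255).astype(np.uint8))
```

```text
[ 0.47676631 -0.07468985  0.26651593] 2.806128376416422 [-22.2  16.   98.7   0.   65.5  65. ]
257.39539579733065 196.109234447291
wing deg 2.4537389111085655 -0.07537444211226864
[[ 5.14e-01 -7.40e-02  1.53e+02  2.52e+02  2.64e+02]
 [ 5.11e-01 -7.30e-02  1.56e+02  2.49e+02  2.66e+02]
 [ 5.09e-01 -7.40e-02  1.59e+02  2.49e+02  2.67e+02]
 [ 5.06e-01 -7.40e-02  1.62e+02  2.50e+02  2.67e+02]
 [ 5.04e-01 -7.50e-02  1.65e+02  2.50e+02  2.67e+02]
 [ 4.56e-01 -7.70e-02  2.20e+02  2.50e+02  2.66e+02]
 [ 4.53e-01 -7.60e-02  2.23e+02  2.49e+02  2.65e+02]
 [ 4.50e-01 -7.70e-02  2.26e+02  2.49e+02  2.66e+02]
 [ 4.47e-01 -7.70e-02  2.29e+02  2.50e+02  2.65e+02]]
```

View pics/w8.png

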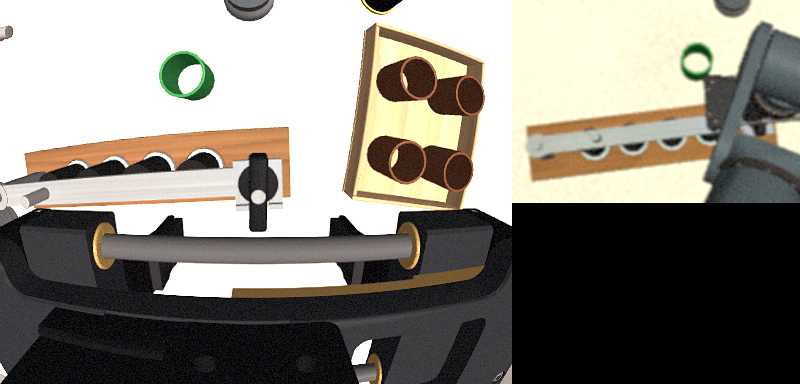

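The bar is fully back with its slot round the knob at (258,187). The wing's yaw is 2.5°, aligned with the tool. I'm gripping and tightening, counter-clockwise.

Call:
jog_arm --pt "0.1 0 -5" --pt "0.1 0 -9" --pt "0.1 0 -11.2" --pt "0.1 0 -11.2" --pt "0.1 0 -11.2" --pt "0.1 0 -11.2" --pt "0.1 0 -11.2" --pt "0.1 0 -11.2" --pt "0.1 0 -11.2" --pt "0.1 0 -11.2" --pt "0.1 0 -11.2" --pt "0.1 0 -11.2" --turn '[0,0,0,0,0,0,0,0,0,0,0,0]' --grip '[0,0,0,1,1,1,1,1,1,1,1,1]'

```text
time_s: 58.95
position: [0.4788, -0.0759, 0.156]
tcp_rot: [[0.999, 0.048, 0.0], [0.048, -0.999, -0.001], [-0.0, 0.001, -1.0]]
force: [-1.3, -2.7, 0.9]
opening: 0.184
grasp_force: 30.0
```

Call:
jog_arm --pt "0 0 0" --pt "0 0 -0.05" --pt "0 0 -0.1" --pt "0 0 -0.16" --pt "0 0 -0.21" --pt "0 0 -0.26" --pt "0 0 -0.31" --pt "0 0 -0.37" --pt "0 0 -0.42" --pt "0 0 -0.47" --pt "0 0 -0.52" --pt "0 0 -0.52" --turn '[0,10,20,30,40,50,60,70,80,90,100,100]' --grip '[1,1,1,1,1,1,1,1,1,1,1,1]'

```text
time_s: 60.45
position: [0.4779, -0.0753, 0.1507]
tcp_rot: [[-0.22, 0.976, -0.002], [0.976, 0.22, -0.0], [0.0, -0.002, -1.0]]
force: [-2.2, -3.7, 2.2]
opening: 0.181
grasp_force: 30.0
```

Call:
jog_arm --pt "0 0 -0.05" --pt "0 0 -0.1" --pt "0 0 -0.16" --pt "0 0 -0.21" --pt "0 0 -0.26" --pt "0 0 -0.31" --pt "0 0 -0.37" --pt "0 0 -0.39" --pt "0 0 -0.39" --turn '[10,20,30,40,50,60,70,75,75]' --grip '[1,1,1,1,1,1,1,1,1]'

```text
time_s: 61.58
position: [0.4774, -0.0759, 0.1468]
tcp_rot: [[-0.999, 0.041, -0.003], [0.041, 0.999, -0.001], [0.003, -0.002, -1.0]]
force: [-5.0, -6.5, 2.0]
opening: 0.182
grasp_force: 30.0
```

```bash
cat > st.py <<'E'
from h import *
s=read_state();print(s['moment'].round(3),s['force'].round(1),s['opening'],s['joint_positions'].round(1),np.degrees(np.arctan2(*s["tcp_rot"][[1,0],0])))
E
python3 st.py
```

```text
[-1.049  0.679  0.061] [-5.  -6.5  2. ] 0.18185459660759365 [ -22.2   26.3  106.3   -0.2   47.5 -109.8] 177.67725815716747
```

Call:
jog_arm --pt "0 0 -0.02" --pt "0 0 -0.04" --pt "0 0 -0.04" --turn '[3,7,7]' --grip '[1,1,1]'

```text
time_s: 61.95
position: [0.4774, -0.0761, 0.1464]
tcp_rot: [[-0.997, -0.081, -0.003], [-0.081, 0.997, -0.002], [0.003, -0.001, -1.0]]
force: [-4.8, -5.8, 1.9]
opening: 0.18
grasp_force: 30.0
```

```bash
python3 st.py
```

```text
[-1.107  0.669  0.084] [-4.8 -5.8  1.9] 0.1801938544127324 [ -22.2   26.3  106.4   -0.2   47.4 -116.8] -175.33020312430565
```

Call:
jog_arm --pt "0 0 -0.01" --pt "0 0 -0.01" --pt "0 0 -0.01" --turn '[3,4,4]' --grip '[1,1,1]'

```text
time_s: 62.32
position: [0.4775, -0.076, 0.1463]
tcp_rot: [[-0.989, -0.147, -0.003], [-0.147, 0.989, -0.001], [0.003, -0.0, -1.0]]
force: [-4.5, -6.3, 2.1]
opening: 0.181
grasp_force: 30.0
```

```bash
python3 st.py
```

```text
[-1.125  0.68  -0.622] [-4.5 -6.3  2.1] 0.18076022290528088 [-2.230e+01  2.630e+01  1.064e+02 -1.000e-01  4.740e+01 -1.206e+02] -171.5395635345182
```

The moment has jumped to −0.62 N·m, so the knob is tight at its stop. I'm releasing and retreating.

Call:
jog_arm --pt "0 0 0" --pt "0 0 0" --pt "0 0 0" --pt "0 0 0" --pt "0 0 0" --pt "0 0 5" --pt "0 0 11" --pt "0 0 15" --pt "0 0 15" --turn '[0,0,0,0,0,0,0,0,0]' --grip '[0,0,0,0,0,0,0,0,0]'

```text
time_s: 63.45
position: [0.4808, -0.0759, 0.2999]
tcp_rot: [[-0.988, -0.152, 0.008], [-0.152, 0.988, -0.003], [-0.008, -0.004, -1.0]]
force: [0.3, 0.7, -1.2]
opening: 0.991
grasp_force: 0.0
```

Call:
jog_arm --pt "-1 -5 0" --pt "-2 -10 0" --pt "-3 -15 0" --pt "-4 -20 0" --pt "-5 -25 0" --pt "-5 -25 0" --pt "-5 -25 0" --turn '[-8,-8,-8,-8,-8,-8,-8]' --grip '[0,0,0,0,0,0,0]'

```text
time_s: 64.32
position: [0.4281, -0.3242, 0.2949]
tcp_rot: [[-1.0, -0.012, -0.002], [-0.012, 1.0, 0.003], [0.002, 0.003, -1.0]]
force: [-1.0, -0.2, -0.5]
opening: 1.001
grasp_force: 0.0
```

```bash
python3 st.py
python3 - <<'E'
from h import *
s=capture("scene")["color"]; t=capture("top")["color"]
im=np.zeros((600,800,3),np.uint8); a=cv2.resize(s[100:330,60:420],None,fx=1.6,fy=1.6); im[:a.shape[0],:a.shape[1]]=a
b=cv2.resize(t[100:290,90:430],None,fx=1.2,fy=1.2); im[370:598,:408]=b[:228]
c=cv2.resize(t[190:260,150:315],None,fx=2.3,fy=2.3,interpolation=cv2.INTER_CUBIC); im[400:400+c.shape[0],415:415+c.shape[1]]=c
cv2.imwrite("pics/f.png",np.clip(im*1.5,0,255).astype(np.uint8))
E
```

```text
[ 0.152 -0.084 -0.035] [-1.  -0.2 -0.5] 1.0005517685111132 [ -49.1   18.8   89.3    0.    72.1 -139.8] -179.29613166791955
```

View pics/f.png

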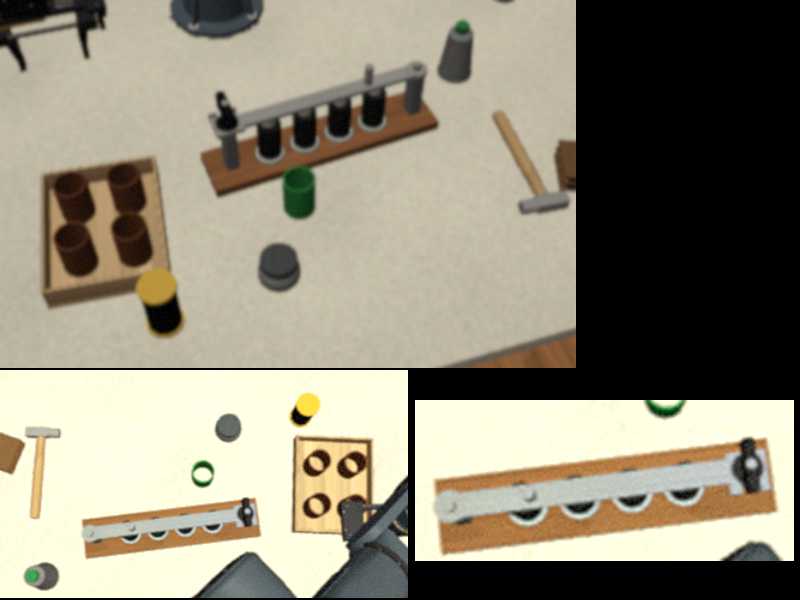

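All four sleeves are in the bin and the four bare drums are seated. The bar is closed, the knob is tight, and the tin, hammer, threads and green tube haven't moved. I'm handing in.

```bash
python3 -c "
from rig import *
print(hand_in())"
```

```text
the job is handed in; nothing more can be done
None
```

The job is handed in at about 64 s of the 210 s: all four sleeves are in the scrap bin, all four drums are still seated, the keeper bar is fully closed, the knob is tight at its stop, and nothing else was disturbed.

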